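# Clear the reaction foot off the dock's switch and turn the charger on

## Task

Someone left the grey steel reaction foot lying across the charging dock's green rocker switch. Lift it off and set it down flat, the same way up, in the blue tray without dropping it; then press the raised end of the green rocker, the end farther from the robot, fully down to turn the dock on. Leave the yellow battery pack sitting in the dock.

Things in the scene. Friction and masses are not known exactly. Their poses are not given: they have to be found in the camera images.
- foot: Grey steel reaction foot, 0.6 kg, laid on the dock's guard rails 75 mm up. Origin: centre of the middle bar's underside; x along its length, z up. Bar 26 mm wide (y), 20 high, bare from x -36 to +38: grip it here, fingers closing along y; balance within 8 mm of origin. Ring at -x end (56 across, 22 high) reaches x -92; block at +x end (44 wide, 36 high) reaches x +68. Undersides level.
- tray: Shallow open blue tray, fixed. Origin: centre of its underside, on the worktop; z up, x along its length. Outside 250 mm (x) by 160 (y) by 22 high; walls and floor 4 mm thick. The foot fits along the tray's length, either end first.
- rocker_raised_end (a point): Where to press straight down: white bar on the raised end of the dock's green rocker (62 x 30 mm, fixed dock), on its upper face 22 mm from the pivot; x points from pivot to this end. 61 mm above the worktop when off, 48 at the hard stop when on; takes 2.5 N, stays where left. Guard rails 75 mm high, 14 thick, 100 wide cross its line: faces 30 mm beyond this point, 70 mm behind. Deck 40 mm high.
- battery: Yellow battery pack, 110 mm (x) by 70 (y) by 60 high, 0.7 kg, seated in the dock's pocket, its centre 140 mm to the side of the rocker, its top 80 mm above the worktop. Origin: centre of its underside. Leave it. A brass adaptor (34 across, 40 high) stands beyond the dock, a hex key (75 long, 10 high) lies beyond the tray: not needed.
Things that resemble listed ones, but are neither listed nor needed, are in the scene too. Of the things like the foot, leave any that is brown or purple; of the rest the larger one is meant.

How it is judged (in metres and radians):
On the way, in this order (a step that is already met when the one before it is completed fails the run):
1. the reaction foot lies released in the tray while the switch is still off (x of foot in the frame of tray between -0.065 and 0.065 m and y of foot in the frame of tray between -0.06 and 0.06 m and z of foot in the frame of tray below 0.012 m and angle between foot's own z axis and vertical below 0.175 rad and contact force between foot and the fingers below 0.3 N and linear speed of foot below 0.03 m/s and height (world z) of rocker_raised_end above 0.057 m), for 0.2 s.
2. the raised end of the rocker is pressed down (height (world z) of rocker_raised_end below 0.051 m), for 0.1 s.
At the end, for the whole second after the job is handed in: The reaction foot lies in the blue tray, flat and same way up (within 10 degrees, underside under 12 mm above the worktop), released, at rest; the rocker's once raised end is down (marked point under 51 mm above the worktop); the battery pack is within 15 mm of where it was (x of foot in the frame of tray between -0.065 and 0.065 m and y of foot in the frame of tray between -0.06 and 0.06 m and z of foot in the frame of tray below 0.012 m and angle between foot's own z axis and vertical below 0.175 rad and contact force between foot and the fingers below 0.3 N and linear speed of foot below 0.03 m/s and height (world z) of rocker_raised_end below 0.051 m and distance of battery from where it was at the start of the episode below 0.015 m); the robot touches nothing.
It fails at once if the battery pack is shifted by more than 15 mm (distance of battery from where it was at the start of the episode above 0.015 m).
It fails at once if the reaction foot is dropped: it moves faster than 0.8 m/s without the fingers touching it (a fall of some 30 mm) (linear speed of foot above 0.8 m/s and contact force between foot and the fingers below 0.01 N).
It also fails if it takes over 53 s, if anything falls off the work surface, if the arm or the gripper's body presses on something with over 40 N, if the wrist force passes 120 N, or if a joint passes its speed limit or range.

## Robot

A 7-joint arm with a two-finger parallel gripper is mounted at the origin on the work surface. World frame = base frame: x ahead of the robot, y to its left, z up, the work surface at z = 0. Lengths are in m, angles in degrees, forces in N, time in s.
With the tool pointing down it reaches from about 0.4 to 0.85 m from the base axis. Payload 6.9 kg.
Tool frame: the origin (TCP) lies on the front face of the gripper's body, between the roots of the fingers; the fingertips stand 73 mm ahead of it and the grasp point (between the pads) lies 54 mm ahead of it; z points along the fingers, y is the line along which they close (so a half turn about z gives the same grasp; the last joint's range is limited). The gripper opens to 85 mm and grips with 20 to 120 N. Pads are 22 mm wide; open, the fingers measure 114 mm over their backs; the gripper's body (76 mm by 85 mm) begins 54 mm behind the grasp point. The pads swing forward as they close: fully open they stand 13 mm farther back than shut.
Start: joints at [-59.444, 29.078, -13.613, 85.955, 7.202, 65.827, -8.869], TCP at [0.259, 0.569, 0.304] pointing down, gripper open.
Joint ranges: [-176.47, 176.47], [-13.61, 117.27], [-81.72, 77.17], [0.22, 143.17], [-87.28, 267.28], [10, 112.55], [-165.47, 165.47]. Speed limits (degrees/s): [136.94, 136.94, 180, 180, 180, 180, 180].

## Interface

Orientations are given as a 3x3 rotation matrix whose columns are the frame's x, y, z axes.
In Python, from workcell import arm gives the robot as it stands.
- The arm moves only by the tool jog_arm, never from a script. Its argument "deltas" is a list of rows, each a list of 3 entries, a list of its own where there are three numbers: the closure in counts, from 0 (fully open) to 255 (shut), then the shift along the world's x, y, z in m, then the turn, a rotation vector about the world's x, y, z in rad. A call has exactly 8 rows; each row shifts and turns the commanded pose from where the row before left it; what a row does not reach is not made up. A row lasts 1/8 s, in which the tool goes at most 62.5 mm and 10.7 degrees, less where a joint would pass 70% of its speed; a pose out of reach is approached as far as the arm can. A call with a gripper value outside its range is refused whole. The fingers move at their own pace and stop on an object; "force" is the grip in N (left out, the last holds). Time passes only in rows, so rows that do not move let the fingers close, or fill a call up. It gives the time, the measured TCP pose, the force, the opening and the grip force at its end, in the units of the state.
- arm.get_state(): the state, without advancing time (a new reading comes with each control period).
- arm.camera(name): name is "scene" or "top" or "wrist"; returns the picture (384x512x3 uint8, red, green, blue); there is no depth.
- arm.camera_params(name): a dict with "fovy" (degrees; the focal length in pixels is half the picture's height over the tangent of half this angle, whatever the lens; pixels are square), "cx", "cy" (the principal point, pixels), "world_to_cam" (4x4, takes a point from world to camera coordinates). Camera axes: x right, y down, z forward; pixel columns grow to the right and rows downward; lengths in m; the calibration is good to about 2 mm. A picture is of the moment at which its call begins: read the wrist's pose just before it. camera_params takes no time and is no camera call; for the wrist camera it gives the pose at the moment of the call.
- arm.finish_job(): hands the job in; it is judged then, once.
The state is a dict: "time_s": time; "q": joint angles; "qd": joint speeds; "effort": joint torques, N m; "ee_pos": TCP position; "ee_rot": TCP orientation; "force": force on the tool from outside, world axes, zero at the start; "moment": the same for the moment, N m; "gripper_width": finger opening in m; "grasp_force": force on a finger pad.
Only numpy, scipy, OpenCV 4.12 (cv2) and the standard library are available. Lean on these libraries where they do the work, as an engineer would, in place of code of your own. Each camera call takes 0.05 s, during which the arm holds its last target. There are 200 camera calls.

## Working session

There is one attempt and no reset: what is moved stays moved. The work goes in short steps, Python scripts to look and compute and a tool call to move; the robot and the scene stay as the last step left them, time stands still between calls to the robot, and variables do not carry over. Pictures are saved under pics/ and viewed, at most 10 in all, crops included, and the job is handed in when it is done.

Besides the shell and the picture viewer there is one more tool, called after "Emit:" in YAML: its name, and indented under it one key for each argument. jog_arm: Moves the arm, as the interface text tells. Its arguments: {"type":"object","properties":{"deltas":{"type":"array"},"force":{"type":"number"}},"required":["deltas"]}

```bash
mkdir -p pics
cat > h.py <<'E'
import numpy as np, cv2
from workcell import arm
def snap(n,f):
    p=arm.camera_params(n); im=arm.camera(n); cv2.imwrite(f'pics/{f}.png',im[:,:,::-1]); np.savez(f'pics/{f}.npz',im=im,T=p['world_to_cam'],k=[p['fovy'],p['cx'],p['cy']]); return im
def load(f):
    d=np.load(f'pics/{f}.npz'); return d['im'],d['T'],d['k']
def ray(f,uv,z):
    _,T,k=load(f); F=192/np.tan(np.radians(k[0]/2)); uv=np.atleast_2d(np.array(uv,float))
    d=np.c_[(uv[:,0]-k[1])/F,(uv[:,1]-k[2])/F,np.ones(len(uv))]@T[:3,:3]
    o=-T[:3,:3].T@T[:3,3]; return o+d*((z-o[2])/d[:,2])[:,None]
def proj(f,P):
    _,T,k=load(f); F=192/np.tan(np.radians(k[0]/2)); c=np.atleast_2d(P)@T[:3,:3].T+T[:3,3]
    return c[:,:2]/c[:,2:]*F+k[1:]
E
python3 - <<'E'
from h import *
a=snap('top','t0');b=snap('scene','s0')
for n in('t0','s0'):
    _,T,k=load(n);print(n,k,(-T[:3,:3].T@T[:3,3]).round(3))
im=cv2.resize(a,(800,600),interpolation=cv2.INTER_CUBIC);cv2.imwrite('pics/t0b.png',im[:,:,::-1])
im=cv2.resize(b,(800,600),interpolation=cv2.INTER_CUBIC);cv2.imwrite('pics/s0b.png',im[:,:,::-1])
E
```

```text
t0 [ 44.1630985  250.02862924 179.08282324] [ 0.446 -0.025  1.058]
s0 [ 46.49030867 254.86215188 186.33585501] [1.027 0.295 0.844]
```

View pics/t0b.png

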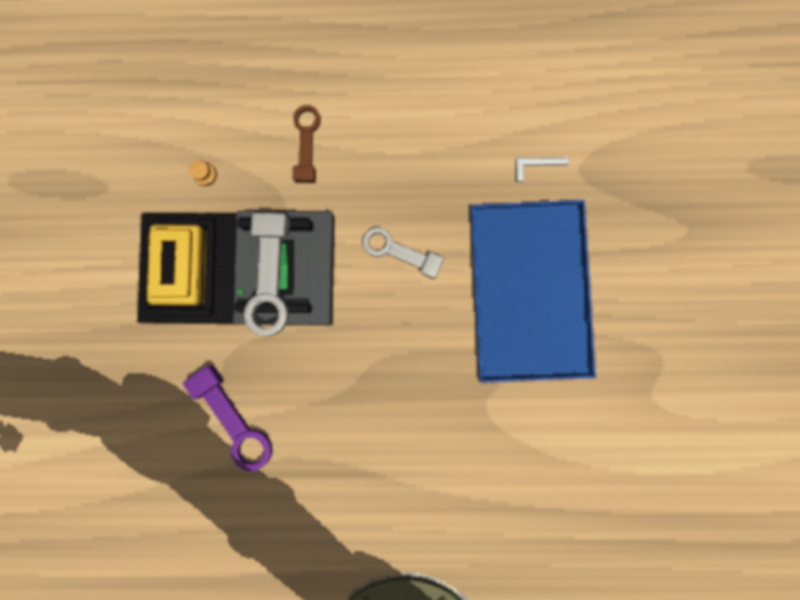

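View pics/s0b.png

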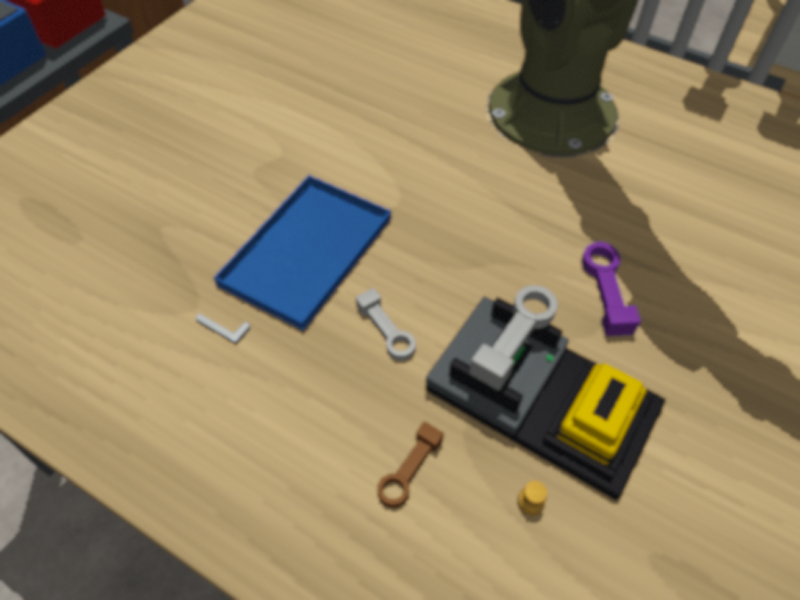

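Top picture (800 px scale): the foot-like things are the grey one on the dock (267,270), a smaller light grey one (402,252), a brown one (306,145) and a purple one (228,417). I choose the large grey one lying across the rails. The tray is at (532,290), the battery at (176,264) and the green rocker at (283,265).

Run:
```python
from h import *
im,_,_=load('t0'); hsv=cv2.cvtColor(im,cv2.COLOR_RGB2HSV)
s=512/800
def big(m):
    c,_=cv2.findContours(m.astype(np.uint8),0,1); return max(c,key=cv2.contourArea)
m=(hsv[...,1]<40)&(hsv[...,2]>125); m[:, int(340*s):]=0; m[:,:int(225*s)]=0; m[:int(205*s)]=0; m[int(345*s):]=0
c=big(m); mm=cv2.drawContours(np.zeros(m.shape,np.uint8),[c],-1,1,-1)
r=cv2.boundingRect(c); print(r)
# bar midline from row edges
rows=range(r[1]+20,r[1]+r[3]-30,3)
L=[];
for v in range(r[1],r[1]+r[3]):
    x=np.where(mm[v])[0]
    if len(x): L.append((v,x.min(),x.max()+1))
for v,a,b in L[::3]:
    P=ray('t0',[[a-.5,v],[b-.5,v]],.095); print(v,a,b,P[:,:2].round(4).tolist(),round(np.linalg.norm(P[0]-P[1]),4))
t=big((hsv[...,0]>100)&(hsv[...,0]<125)&(hsv[...,1]>120))
q=cv2.boxPoints(cv2.minAreaRect(t)); P=ray('t0',q,.022); print('tray',P.round(4).tolist(),P.mean(0),[np.linalg.norm(P[i]-P[i-1]).round(4) for i in range(2)])
b=big((hsv[...,0]>20)&(hsv[...,0]<32)&(hsv[...,1]>180)&(hsv[...,2]>150)); P=ray('t0',cv2.boxPoints(cv2.minAreaRect(b)),.08);print('bat',P.round(3).tolist(),P.mean(0))
cv2.imwrite('pics/c1.png',cv2.resize(im[125:225,80:220],None,fx=5,fy=5,interpolation=2)[:,:,::-1])
```

```text
(156, 137, 28, 78)
137 162 182 [[0.613, 0.1919], [0.6123, 0.1502]] 0.0417
140 162 182 [[0.6068, 0.1919], [0.6061, 0.1502]] 0.0416
143 161 182 [[0.6005, 0.1939], [0.5998, 0.1502]] 0.0437
146 161 182 [[0.5943, 0.1939], [0.5936, 0.1502]] 0.0437
149 161 182 [[0.588, 0.1939], [0.5873, 0.1502]] 0.0437
152 166 178 [[0.5816, 0.1834], [0.5812, 0.1585]] 0.0249
155 166 179 [[0.5754, 0.1834], [0.575, 0.1564]] 0.027
158 166 179 [[0.5691, 0.1834], [0.5687, 0.1564]] 0.027
161 166 179 [[0.5629, 0.1833], [0.5625, 0.1564]] 0.027
164 166 178 [[0.5567, 0.1833], [0.5563, 0.1584]] 0.0249
167 166 178 [[0.5505, 0.1833], [0.5501, 0.1584]] 0.0249
170 165 178 [[0.5443, 0.1853], [0.5439, 0.1584]] 0.0269
173 165 178 [[0.5381, 0.1853], [0.5377, 0.1584]] 0.0269
176 165 178 [[0.5319, 0.1853], [0.5315, 0.1584]] 0.0269
179 165 178 [[0.5257, 0.1853], [0.5253, 0.1584]] 0.0269
182 165 178 [[0.5195, 0.1852], [0.5192, 0.1584]] 0.0269
185 165 177 [[0.5133, 0.1852], [0.513, 0.1604]] 0.0248
188 164 177 [[0.5072, 0.1873], [0.5069, 0.1604]] 0.0268
191 161 179 [[0.5011, 0.1934], [0.5007, 0.1563]] 0.0372
194 159 182 [[0.495, 0.1975], [0.4944, 0.1501]] 0.0475
197 157 183 [[0.4889, 0.2016], [0.4883, 0.148]] 0.0536
200 156 183 [[0.4828, 0.2037], [0.4821, 0.148]] 0.0557
203 156 183 [[0.4766, 0.2036], [0.476, 0.148]] 0.0556
206 157 183 [[0.4705, 0.2015], [0.4699, 0.148]] 0.0535
209 160 181 [[0.4643, 0.1953], [0.4638, 0.1521]] 0.0432
212 163 178 [[0.4581, 0.1891], [0.4577, 0.1583]] 0.0309
tray [[0.6333, -0.1016, 0.022], [0.6387, -0.2612, 0.022], [0.3937, -0.2656, 0.022], [0.3872, -0.1091, 0.022]] [ 0.51319788 -0.18437848  0.022     ] [np.float64(0.2462), np.float64(0.1597)]
bat [[0.601, 0.332, 0.08], [0.6, 0.311, 0.08], [0.596, 0.311, 0.08], [0.597, 0.332, 0.08]] [0.59853018 0.32162758 0.08      ]
```

View pics/c1.png

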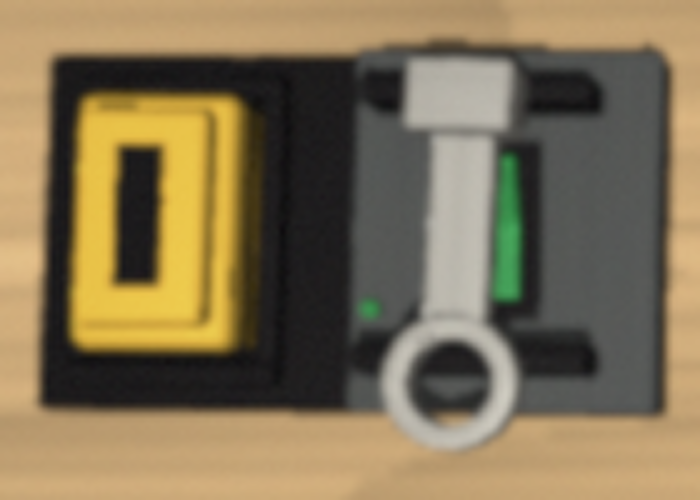

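The crop shows the large grey foot: block over the far rail (460,90), ring at the near rail (450,385), green rocker beneath it. By measurement the foot's origin is about (0.5445, 0.172) at yaw about -3.4°, and the tray's centre about (0.513, -0.184) at yaw about +2°. Widths of 27, 44 and 56 mm agree with the given sizes.

Run:
```python
from h import *
s=arm.get_state(); R=np.array(s['ee_rot']); print(s['ee_pos'],R.round(4).tolist(),s['time_s'])
from scipy.spatial.transform import Rotation as Ro
for a in(-3.4,176.6,):
    c,n=np.cos(np.radians(a)),np.sin(np.radians(a))
    for sg in (1,-1):
        y=np.array([-n,c,0])*sg; z=np.array([0,0,-1.]); G=np.c_[np.cross(y,z),y,z]
        print(a,sg,Ro.from_matrix(G@R.T).as_rotvec().round(4))
```

```text
[0.25918985 0.56835685 0.30311871] [[-0.9099, 0.4148, -0.0006], [0.4148, 0.9099, -0.0015], [-0.0, -0.0016, -1.0]] 0.1
-3.4 1 [ 0.0016 -0.0004  0.3684]
-3.4 -1 [-5.0000e-04 -2.2000e-03 -2.7732e+00]
176.6 1 [-5.0000e-04 -2.2000e-03 -2.7732e+00]
176.6 -1 [ 0.0016 -0.0004  0.3684]
```

Emit:
jog_arm:
  deltas:
    - [0, [0.03, -0.042, -0.004], [0, 0, 0.046]]
    - [0, [0.03, -0.042, -0.004], [0, 0, 0.046]]
    - [0, [0.03, -0.042, -0.004], [0, 0, 0.046]]
    - [0, [0.03, -0.042, -0.004], [0, 0, 0.046]]
    - [0, [0.03, -0.042, -0.004], [0, 0, 0.046]]
    - [0, [0.03, -0.042, -0.004], [0, 0, 0.046]]
    - [0, [0.03, -0.042, -0.004], [0, 0, 0.046]]
    - [0, [0.03, -0.042, -0.004], [0, 0, 0.046]]
  force: 60

```text
time_s: 1.1
ee_pos: [0.5, 0.2311, 0.2715]
ee_rot: [[-0.998, 0.058, -0.0], [0.058, 0.998, -0.0], [0.0, -0.0, -1.0]]
force: [0.0, -0.8, 0.3]
gripper_width: 0.0856
grasp_force: 0.0
```

Emit:
jog_arm:
  deltas:
    - [0, [0.01, -0.015, -0.005], [0, 0, 0]]
    - [0, [0.01, -0.015, -0.005], [0, 0, 0]]
    - [0, [0.01, -0.015, -0.005], [0, 0, 0]]
    - [0, [0.0145, -0.0141, -0.0065], [0, 0, 0]]
    - [0, [0, 0, 0], [0, 0, 0]]
    - [0, [0, 0, 0], [0, 0, 0]]
    - [0, [0, 0, 0], [0, 0, 0]]
    - [0, [0, 0, 0], [0, 0, 0]]

```text
time_s: 2.1
ee_pos: [0.5435, 0.1742, 0.2507]
ee_rot: [[-0.998, 0.059, 0.0], [0.059, 0.998, 0.0], [-0.0, 0.0, -1.0]]
force: [0.4, -0.1, -0.4]
gripper_width: 0.0857
grasp_force: 0.0
```

Run:
```python
from h import *
s=arm.get_state();print(s['ee_pos'])
im=snap('wrist','w1');_,T,k=load('w1');print((-T[:3,:3].T@T[:3,3]).round(3))
print(proj('w1',[[.5445,.172,.095],[.4525,.1775,.097],[.6125,.168,.111]]))
```

```text
[0.5435281  0.17417457 0.25065276]
[0.476 0.178 0.319]
[[249.90066427 199.20918805]
 [249.80592073  75.40274634]
 [249.9061744  285.85824679]]
```

View pics/w1.png

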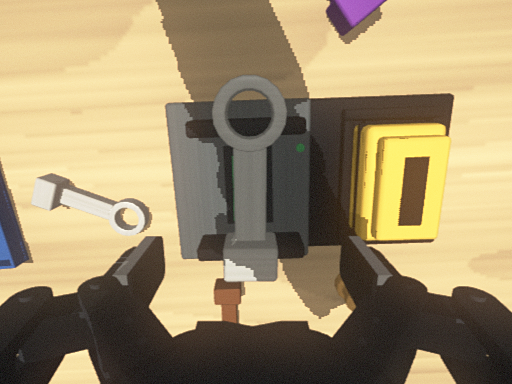

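The wrist view shows the foot's bar centred at u=250 and the ring's end at row 75, matching the prediction (250, 75). I descend now.

Emit:
jog_arm:
  deltas:
    - [0, [0.001, -0.002, -0.015], [0, 0, 0]]
    - [0, [0, 0, -0.02], [0, 0, 0]]
    - [0, [0, 0, -0.02], [0, 0, 0]]
    - [0, [0, 0, -0.02], [0, 0, 0]]
    - [0, [0, 0, -0.015], [0, 0, 0]]
    - [0, [0, 0, -0.0115], [0, 0, 0]]
    - [0, [0, 0, 0], [0, 0, 0]]
    - [0, [0, 0, 0], [0, 0, 0]]

```text
time_s: 3.15
ee_pos: [0.5451, 0.1717, 0.1493]
ee_rot: [[-0.998, 0.06, 0.001], [0.06, 0.998, 0.0], [-0.001, 0.0, -1.0]]
force: [0.1, -0.5, 0.4]
gripper_width: 0.0855
grasp_force: 0.0
```

Emit:
jog_arm:
  deltas:
    - [150, [0, 0, 0], [0, 0, 0]]
    - [200, [0, 0, 0], [0, 0, 0]]
    - [255, [0, 0, 0], [0, 0, 0]]
    - [255, [0, 0, 0], [0, 0, 0]]
    - [255, [0, 0, 0], [0, 0, 0]]
    - [255, [0, 0, 0], [0, 0, 0]]
    - [255, [0, 0, 0], [0, 0, 0]]
    - [255, [0, 0, 0], [0, 0, 0]]
  force: 60

```text
time_s: 4.15
ee_pos: [0.545, 0.1719, 0.1494]
ee_rot: [[-0.998, 0.06, 0.001], [0.06, 0.998, 0.0], [-0.001, 0.0, -1.0]]
force: [-0.9, 0.1, 5.8]
gripper_width: 0.0244
grasp_force: 60.5
```

Emit:
jog_arm:
  deltas:
    - [255, [0, 0, 0], [0, 0, 0]]
    - [255, [0, 0, 0.004], [0, 0, 0]]
    - [255, [0, 0, 0.006], [0, 0, 0]]
    - [255, [0, 0, 0.01], [0, 0, 0]]
    - [255, [0, 0, 0.015], [0, 0, 0]]
    - [255, [0, 0, 0.015], [0, 0, 0]]
    - [255, [0, 0, 0], [0, 0, 0]]
    - [255, [0, 0, 0], [0, 0, 0]]
  force: 90

```text
time_s: 5.15
ee_pos: [0.5446, 0.1714, 0.1989]
ee_rot: [[-0.998, 0.06, -0.0], [0.06, 0.998, -0.0], [0.0, -0.0, -1.0]]
force: [0.5, -0.2, -6.6]
gripper_width: 0.0239
grasp_force: 89.0
```

Run:
```python
from h import *
snap('wrist','w2');snap('scene','s2');s=arm.get_state();print(s['force'],s['grasp_force'],s['gripper_width'])
a=cv2.imread('pics/w2.png')[30:330,130:400];b=cv2.imread('pics/s2.png')[130:340,240:440]
cv2.imwrite('pics/v2.png',np.hstack([cv2.resize(a,(400,444)),cv2.resize(b,(400,444))]))
```

```text
[-0.54423911 -0.22469556 -6.73425373] 89.01119828224182 0.023749717202093734
```

View pics/v2.png

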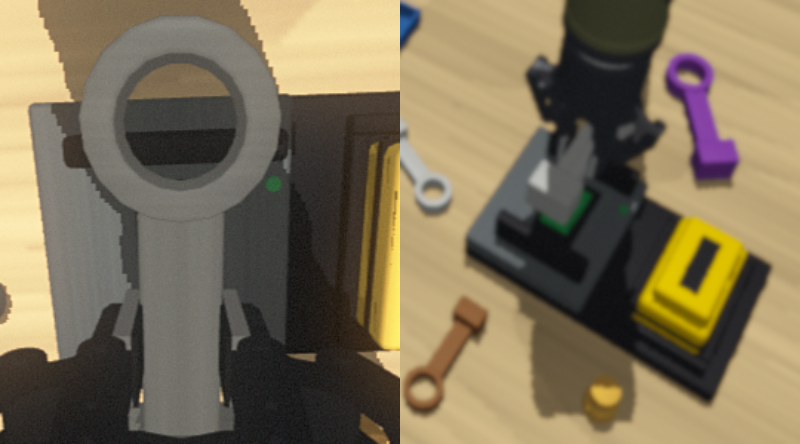

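The foot is held (force -6.7 N, bar straight between the pads at (180,300) in the left half) and well clear of the dock; the battery is untouched. Now I carry it to the tray.

Emit:
jog_arm:
  deltas:
    - [255, [0, -0.01, 0.01], [0, 0, 0.0]]
    - [255, [-0.002, -0.02, 0.01], [0, 0, 0.01]]
    - [255, [-0.002, -0.03, 0], [0, 0, 0.01]]
    - [255, [-0.003, -0.03, 0], [0, 0, 0.01]]
    - [255, [-0.003, -0.03, 0], [0, 0, 0.01]]
    - [255, [-0.003, -0.03, 0], [0, 0, 0.01]]
    - [255, [-0.003, -0.03, 0], [0, 0, 0.01]]
    - [255, [-0.002, -0.03, 0], [0, 0, 0.01]]

```text
time_s: 6.25
ee_pos: [0.5265, -0.0402, 0.2194]
ee_rot: [[-1.0, -0.01, 0.0], [-0.01, 1.0, -0.0], [-0.0, -0.0, -1.0]]
force: [1.1, 0.0, -7.2]
gripper_width: 0.024
grasp_force: 89.3
```

Emit:
jog_arm:
  deltas:
    - [255, [-0.001, -0.03, 0], [0, 0, 0.01]]
    - [255, [-0.001, -0.03, 0], [0, 0, 0.01]]
    - [255, [-0.001, -0.03, 0], [0, 0, 0.004]]
    - [255, [0, -0.025, 0], [0, 0, 0]]
    - [255, [0, -0.02, -0.01], [0, 0, 0]]
    - [255, [0, -0.01, -0.01], [0, 0, 0]]
    - [255, [0, 0, 0], [0, 0, 0]]
    - [255, [0, 0, 0], [0, 0, 0]]

```text
time_s: 7.25
ee_pos: [0.524, -0.1821, 0.1988]
ee_rot: [[-0.999, -0.036, -0.0], [-0.036, 0.999, 0.001], [0.0, 0.001, -1.0]]
force: [0.3, -0.2, -6.0]
gripper_width: 0.0238
grasp_force: 89.1
```

Run:
```python
from h import *
s=arm.get_state();print(s['ee_pos'],s['force'],s['gripper_width'])
a=snap('wrist','w3');b=snap('scene','s3');
t=snap('top','t3');
cv2.imwrite('pics/v3.png',np.hstack([cv2.resize(a,(400,300)),cv2.resize(b,(400,300))])[:,:,::-1])
# rocker in top view, now uncovered
hsv=cv2.cvtColor(t,cv2.COLOR_RGB2HSV)
g=((hsv[...,0]>50)&(hsv[...,0]<85)&(hsv[...,1]>100)).astype(np.uint8)
n,l,st,c=cv2.connectedComponentsWithStats(g)
for i in range(1,n):
    if st[i,4]>5: print(st[i],c[i],ray('t3',c[i],.055))
cv2.imwrite('pics/t3c.png',cv2.resize(t[125:225,80:220],None,fx=5,fy=5,interpolation=2)[:,:,::-1])
```

```text
[ 0.5240317  -0.18213297  0.19875401] [ 0.30690598 -0.2414456  -6.04220642] 0.02380704546350933
[168 155  17  31 462] [176.23593074 170.45238095] [[0.54703951 0.16876683 0.055     ]]
[152 185   4   3   9] [153.66666667 186.11111111] [[0.51404797 0.21729348 0.055     ]]
```

View pics/v3.png

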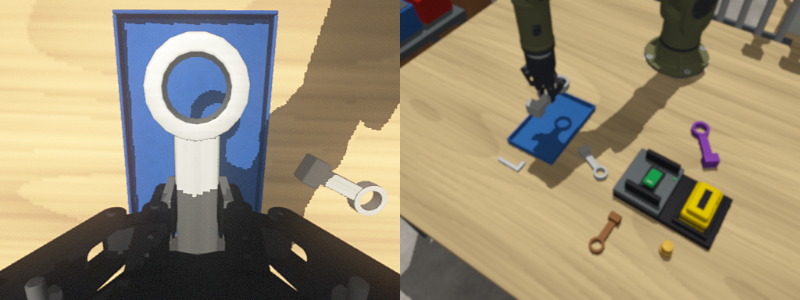

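View pics/t3c.png

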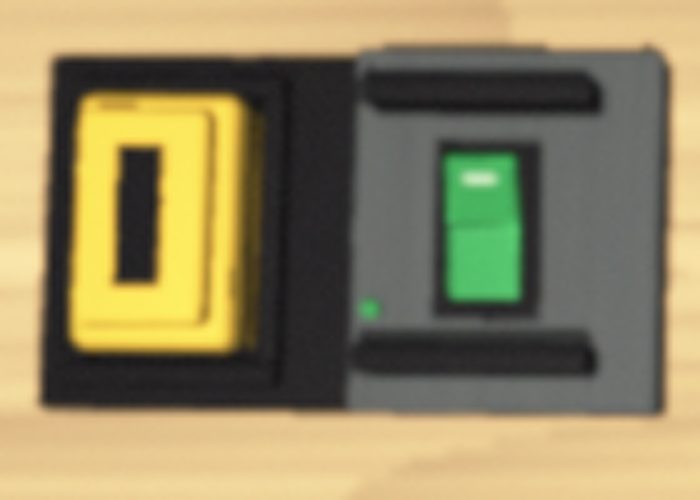

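The foot hangs level over the tray, lengthwise and ring toward the robot (195,85 left half). The uncovered rocker's white bar is at crop (480,179), on the far end. Lowering the foot.

Emit:
jog_arm:
  deltas:
    - [255, [0, 0, -0.015], [0, 0, 0]]
    - [255, [0, 0, -0.025], [0, 0, 0]]
    - [255, [0, 0, -0.025], [0, 0, 0]]
    - [255, [0, 0, -0.025], [0, 0, 0]]
    - [255, [0, 0, -0.015], [0, 0, 0]]
    - [255, [0, 0, -0.011], [0, 0, 0]]
    - [255, [0, 0, 0], [0, 0, 0]]
    - [255, [0, 0, 0], [0, 0, 0]]

```text
time_s: 8.4
ee_pos: [0.5243, -0.1836, 0.0835]
ee_rot: [[-0.999, -0.034, 0.001], [-0.034, 0.999, -0.0], [-0.001, -0.0, -1.0]]
force: [0.6, -0.1, -7.3]
gripper_width: 0.0241
grasp_force: 89.2
```

Emit:
jog_arm:
  deltas:
    - [255, [0, 0, -0.001], [0, 0, 0]]
    - [255, [0, 0, -0.001], [0, 0, 0]]
    - [255, [0, 0, -0.001], [0, 0, 0]]
    - [255, [0, 0, 0], [0, 0, 0]]
    - [255, [0, 0, 0], [0, 0, 0]]
    - [255, [0, 0, 0], [0, 0, 0]]
    - [255, [0, 0, 0], [0, 0, 0]]
    - [255, [0, 0, 0], [0, 0, 0]]

```text
time_s: 9.4
ee_pos: [0.5238, -0.1834, 0.0799]
ee_rot: [[-0.999, -0.034, -0.0], [-0.034, 0.999, -0.0], [0.0, -0.0, -1.0]]
force: [-0.1, 1.1, -7.2]
gripper_width: 0.0241
grasp_force: 89.1
```

Still hanging; a little further until the weight is taken.

Emit:
jog_arm:
  deltas:
    - [255, [0, 0, -0.001], [0, 0, 0]]
    - [255, [0, 0, -0.001], [0, 0, 0]]
    - [255, [0, 0, 0], [0, 0, 0]]
    - [255, [0, 0, 0], [0, 0, 0]]
    - [255, [0, 0, 0], [0, 0, 0]]
    - [255, [0, 0, 0], [0, 0, 0]]
    - [255, [0, 0, 0], [0, 0, 0]]
    - [255, [0, 0, 0], [0, 0, 0]]

```text
time_s: 10.4
ee_pos: [0.5238, -0.1834, 0.0786]
ee_rot: [[-0.999, -0.034, 0.0], [-0.034, 0.999, -0.0], [-0.0, -0.0, -1.0]]
force: [-2.8, -0.1, 6.5]
gripper_width: 0.024
grasp_force: 90.8
```

Contact is made (+6.5 N). Release, then rise.

Emit:
jog_arm:
  deltas:
    - [140, [0, 0, 0], [0, 0, 0]]
    - [100, [0, 0, 0], [0, 0, 0]]
    - [60, [0, 0, 0], [0, 0, 0]]
    - [30, [0, 0, 0], [0, 0, 0]]
    - [30, [0, 0, 0], [0, 0, 0]]
    - [30, [0, 0, 0], [0, 0, 0]]
    - [30, [0, 0, 0], [0, 0, 0]]
    - [30, [0, 0, 0], [0, 0, 0]]
  force: 30

```text
time_s: 11.4
ee_pos: [0.5238, -0.1835, 0.0779]
ee_rot: [[-0.999, -0.034, 0.0], [-0.034, 0.999, -0.0], [-0.0, -0.0, -1.0]]
force: [0.4, -0.1, 0.5]
gripper_width: 0.0747
grasp_force: 0.0
```

Emit:
jog_arm:
  deltas:
    - [30, [0, 0, 0.01], [0, 0, 0]]
    - [30, [0, 0, 0.02], [0, 0, 0]]
    - [30, [0, 0, 0.03], [0, 0, 0]]
    - [30, [0, 0, 0.03], [0, 0, 0]]
    - [30, [0, 0, 0.03], [0, 0, 0]]
    - [30, [0, 0, 0.02], [0, 0, 0]]
    - [30, [0, 0, 0], [0, 0, 0]]
    - [30, [0, 0, 0], [0, 0, 0]]

```text
time_s: 12.4
ee_pos: [0.5234, -0.1834, 0.2175]
ee_rot: [[-0.999, -0.034, -0.001], [-0.034, 0.999, 0.0], [0.001, 0.0, -1.0]]
force: [-0.5, -0.2, -0.6]
gripper_width: 0.0755
grasp_force: 0.0
```

Run:
```python
from h import *
s=arm.get_state();print(s['ee_pos'],s['gripper_width'],s['force'])
a=snap('wrist','w4');b=snap('scene','s4')
cv2.imwrite('pics/v4.png',np.hstack([cv2.resize(a,(400,300)),cv2.resize(b[80:230,50:250],(400,300))])[:,:,::-1])
im,_,_=load('t3'); w=im[150:172,165:188].min(2).astype(float); m=(w>150)
v,u=np.where(m); print(m.sum())
c=np.array([np.average(u,weights=w[m])+165,np.average(v,weights=w[m])+150]); print(c,ray('t3',c,.061))
im,_,_=load('s3'); x0,y0=400,0
hsv=cv2.cvtColor(im,cv2.COLOR_RGB2HSV); g=((hsv[...,0]>50)&(hsv[...,0]<85)&(hsv[...,1]>100)).astype(np.uint8)
n,l,st,cc=cv2.connectedComponentsWithStats(g); i=1+st[1:,4].argmax(); print(st[i],cc[i]); x,y,W,H,_=st[i]
w=im[y:y+H,x:x+W].min(2); hull=cv2.convexHull(cv2.findContours((l==i).astype(np.uint8),0,1)[0][0]); hm=cv2.fillConvexPoly(np.zeros(g.shape,np.uint8),hull,1)
ww=im.min(2)*hm; v,u=np.where(ww>130); c=[u.mean(),v.mean()]; print(len(u),c,ray('s3',c,.061))
```

```text
[ 0.52340835 -0.18339103  0.21751506] 0.07554908406723268 [-0.5224748  -0.16925718 -0.62996911]
12
[175.49588378 160.48523002] [[0.56781459 0.16924183 0.061     ]]
[310 215  27  27 409] [322.72860636 227.5794621 ]
4 [np.float64(319.25), np.float64(232.25)] [[0.56708618 0.17074995 0.061     ]]
```

View pics/v4.png

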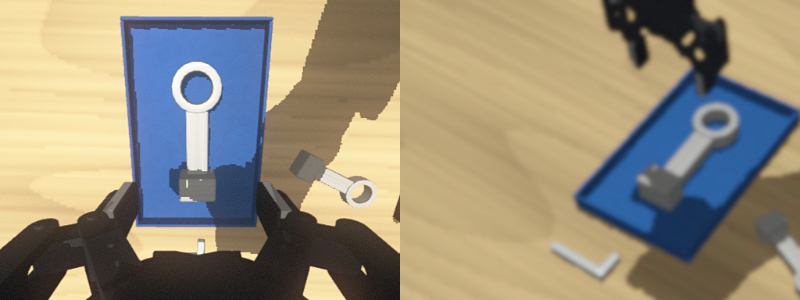

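The foot lies flat and centred in the tray (left half, 197,130). The two views put the press point at (0.5675, 0.170), 0.061 up. Next: shut the fingers and move over it.

Emit:
jog_arm:
  deltas:
    - [255, [0.002, 0.015, 0], [0, 0, 0]]
    - [255, [0.004, 0.03, 0], [0, 0, -0.01]]
    - [255, [0.004, 0.03, 0], [0, 0, -0.01]]
    - [255, [0.004, 0.03, 0], [0, 0, -0.01]]
    - [255, [0.004, 0.03, 0], [0, 0, -0.01]]
    - [255, [0.004, 0.03, 0], [0, 0, -0.01]]
    - [255, [0.004, 0.03, 0], [0, 0, -0.01]]
    - [255, [0.004, 0.03, 0], [0, 0, -0.01]]

```text
time_s: 13.5
ee_pos: [0.5534, 0.0439, 0.2174]
ee_rot: [[-0.999, 0.035, -0.001], [0.035, 0.999, 0.0], [0.001, 0.0, -1.0]]
force: [0.2, -0.0, 0.9]
gripper_width: 0.0002
grasp_force: 0.0
```

Emit:
jog_arm:
  deltas:
    - [255, [0.004, 0.03, 0], [0, 0, 0]]
    - [255, [0.004, 0.03, 0], [0, 0, 0]]
    - [255, [0.004, 0.03, 0], [0, 0, 0]]
    - [255, [0.002, 0.025, 0], [0, 0, 0]]
    - [255, [0, 0.013, -0.01], [0, 0, 0]]
    - [255, [0, 0, -0.01], [0, 0, 0]]
    - [255, [0, 0, 0], [0, 0, 0]]
    - [255, [0, 0, 0], [0, 0, 0]]

```text
time_s: 14.5
ee_pos: [0.5679, 0.1683, 0.1977]
ee_rot: [[-0.999, 0.038, -0.0], [0.038, 0.999, -0.001], [0.0, -0.001, -1.0]]
force: [0.0, 0.3, 0.8]
gripper_width: 0.0007
grasp_force: 0.0
```

Emit:
jog_arm:
  deltas:
    - [255, [0, 0.0015, -0.02], [0, 0, 0]]
    - [255, [0, 0, -0.02], [0, 0, 0]]
    - [255, [0, 0, -0.015], [0, 0, 0]]
    - [255, [0, 0, -0.003], [0, 0, 0]]
    - [255, [0, 0, -0.002], [0, 0, 0]]
    - [255, [0, 0, -0.002], [0, 0, 0]]
    - [255, [0, 0, -0.002], [0, 0, 0]]
    - [255, [0, 0, 0], [0, 0, 0]]

```text
time_s: 15.5
ee_pos: [0.5685, 0.1711, 0.1344]
ee_rot: [[-0.999, 0.036, 0.002], [0.036, 0.999, 0.0], [-0.002, 0.0, -1.0]]
force: [0.9, 0.0, 2.1]
gripper_width: 0.0
grasp_force: 1.0
```

Emit:
jog_arm:
  deltas:
    - [255, [0, 0, -0.002], [0, 0, 0]]
    - [255, [0, 0, -0.002], [0, 0, 0]]
    - [255, [0, 0, -0.002], [0, 0, 0]]
    - [255, [0, 0, -0.002], [0, 0, 0]]
    - [255, [0, 0, -0.001], [0, 0, 0]]
    - [255, [0, 0, 0], [0, 0, 0]]
    - [255, [0, 0, 0], [0, 0, 0]]
    - [255, [0, 0, 0], [0, 0, 0]]

```text
time_s: 16.5
ee_pos: [0.5674, 0.171, 0.1247]
ee_rot: [[-0.999, 0.036, -0.001], [0.036, 0.999, -0.0], [0.001, -0.0, -1.0]]
force: [0.4, 0.6, 0.2]
gripper_width: -0.0001
grasp_force: 0.2
```

Emit:
jog_arm:
  deltas:
    - [255, [0, 0, -0.001], [0, 0, 0]]
    - [255, [0, 0, -0.001], [0, 0, 0]]
    - [255, [0, 0, -0.001], [0, 0, 0]]
    - [255, [0, 0, -0.001], [0, 0, 0]]
    - [255, [0, 0, 0], [0, 0, 0]]
    - [255, [0, 0, 0], [0, 0, 0]]
    - [255, [0, 0, 0], [0, 0, 0]]
    - [255, [0, 0, 0], [0, 0, 0]]

```text
time_s: 17.5
ee_pos: [0.5673, 0.1711, 0.1218]
ee_rot: [[-0.999, 0.036, -0.0], [0.036, 0.999, -0.0], [0.0, -0.0, -1.0]]
force: [-4.8, -2.6, 13.4]
gripper_width: 0.0001
grasp_force: 6.1
```

13.4 N at tip height 0.049 m is the hard stop. Retreat and check.

Emit:
jog_arm:
  deltas:
    - [255, [0, 0, 0.005], [0, 0, 0]]
    - [255, [0, 0, 0.015], [0, 0, 0]]
    - [255, [0, 0, 0.03], [0, 0, 0]]
    - [255, [0, 0, 0.03], [0, 0, 0]]
    - [255, [0, -0.02, 0.03], [0, 0, 0]]
    - [255, [-0.02, -0.04, 0.02], [0, 0, 0]]
    - [255, [-0.03, -0.04, 0], [0, 0, 0]]
    - [255, [-0.03, -0.04, 0], [0, 0, 0]]

```text
time_s: 18.5
ee_pos: [0.4871, 0.0298, 0.2518]
ee_rot: [[-0.999, 0.036, 0.002], [0.036, 0.999, -0.0], [-0.002, -0.0, -1.0]]
force: [0.3, -1.5, -0.1]
gripper_width: 0.0003
grasp_force: 0.0
```

Emit:
jog_arm:
  deltas:
    - [255, [-0.02, -0.02, 0], [0, 0, 0]]
    - [255, [-0.02, 0, 0], [0, 0, 0]]
    - [255, [0, 0, 0], [0, 0, 0]]
    - [255, [0, 0, 0], [0, 0, 0]]
    - [255, [0, 0, 0], [0, 0, 0]]
    - [255, [0, 0, 0], [0, 0, 0]]
    - [255, [0, 0, 0], [0, 0, 0]]
    - [255, [0, 0, 0], [0, 0, 0]]

```text
time_s: 19.5
ee_pos: [0.4479, 0.0111, 0.2508]
ee_rot: [[-0.999, 0.036, -0.0], [0.036, 0.999, 0.0], [0.0, -0.0, -1.0]]
force: [-0.4, 0.5, 0.3]
gripper_width: -0.0
grasp_force: 0.0
```

Run:
```python
from h import *
s=arm.get_state();print(s['time_s'],s['force'])
a=snap('top','t5');b=snap('scene','s5')
cv2.imwrite('pics/v5.png',np.hstack([cv2.resize(a,(400,300)),cv2.resize(b[180:330,260:440],(400,300))])[:,:,::-1])
```

```text
19.5 [-0.40350112  0.45757989  0.30823474]
```

View pics/v5.png

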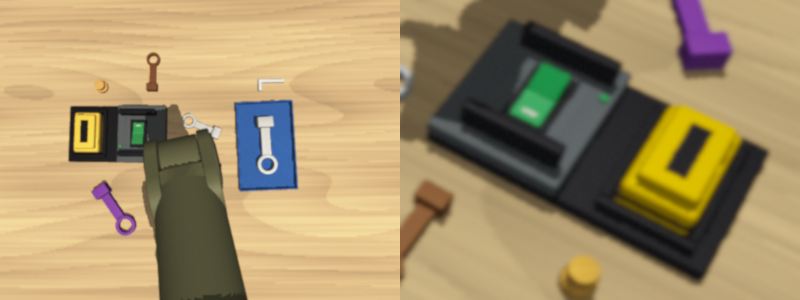

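The foot is in the tray (265,145), the battery is seated, and the rocker's marked end (530,112) now lies low with the robot-side end raised. Handing in.

```bash
python3 -c "
from workcell import arm
print(arm.finish_job())"
```

```text
the job is handed in; nothing more can be done
None
```

I handed the job in at about 20 s. The reaction foot lies flat in the blue tray, the rocker is pressed to its hard stop, and the battery pack is still seated in the dock. The hand-in returned no verdict.

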